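# Load two brass sleeves on the hand-indexed curing dial

### The arm

A 7-joint arm with a two-finger parallel gripper is mounted at the origin on a cart in front of the work surface, level with it; the furniture and walls round the work are solid. World frame = base frame: x ahead of the robot, y to its left, z up, the work surface at z = 0. Lengths are in mm, angles in rad, forces in N, time in s.
With the tool pointing down it reaches from about 425 to 875 mm from the base axis. Payload 4.7 kg.
Tool frame: the origin (TCP) lies midway between the tips of the shut fingers; the grasp point (between the pads) lies 19 mm behind it; z points along the fingers, y is the line along which they close (so a half turn about z gives the same grasp; the last joint's range is limited). The gripper opens to 87 mm and grips with 3 to 60 N. Pads are 19 mm wide; open, the fingers measure 117 mm over their backs; the gripper's body (75 mm by 190 mm) begins 51 mm behind the grasp point.
Start: joints at [1.185, 0.321, -0.07, 1.45, 0.023, 1.371, -0.057], TCP at [252.985, -598.769, 222.587] pointing down, gripper open.
Joint ranges: [-2.86, 2.86], [-0.3, 2.09], [-1.38, 1.24], [0.06, 2.45], [-1.56, 4.7], [0.09, 2.05], [-2.69, 2.69]. Speed limits (rad/s): [2.57, 2.57, 3.14, 3.14, 3.14, 3.14, 3.14].

### API

Orientations are given as a 3x3 rotation matrix whose columns are the frame's x, y, z axes.
In Python, from cell import r gives the robot as it stands. The module is installed in compiled form; this text tells all that it offers.
- The arm moves only by the tool drive_tool, never from a script. Its argument "steps" is a list of rows, each a list of 5 numbers: the closure, from -1 (fully open) to 1 (shut), so that 0 is half open, then the shift along the tool's x, y, z in mm, then the turn about the tool's z in degrees. A call has exactly 5 rows; each row is the pose to reach, as a shift and turn from the pose commanded when the call began, along the tool's axes at that moment; what a row does not reach only later rows make up. A row lasts 1/10 s, in which the tool goes at most 50 mm and 8.59 degrees, less where a joint would pass 70% of its speed; a pose out of reach is approached as far as the arm can. A call with a gripper value outside its range is refused whole. The fingers move at their own pace and stop on an object; "newtons" is the grip in N (left out, the last holds). Time passes only in rows, so rows that repeat a pose let the fingers close, or fill a call up. It gives the time, the measured TCP pose, the force, the opening and the grip force at its end, in the units of the state.
- r.observe(): the state, without advancing time (a new reading comes with each control period).
- r.read_camera(name): name is "side" or "top"; returns a dict with "color" (400x640x3 uint8, red, green, blue), "fx", "fy", "cx", "cy" (pixels), "R" (3x3) and "t" (3): a world point X has camera coordinates R X + t. Camera axes: x right, y down, z forward; pixel columns grow to the right and rows downward; lengths in mm; the calibration is good to about 2 mm. A picture is of the moment at which its call begins. There is no depth.
- r.job_done(): hands the job in; it is judged then, once.
The state is a dict: "time": time; "q": joint angles; "joint_vel": joint speeds; "joint_efforts": joint torques, N m; "eef_pos": TCP position; "eef_rot": TCP orientation; "wrist_force": force on the tool from outside, world axes, zero at the start; "torque": the same for the moment, N m; "width": finger opening in mm; "grasp_force": force on a finger pad.
Only numpy, scipy, OpenCV 4.12 (cv2) and the standard library are available. Lean on these libraries where they do the work, as an engineer would, in place of code of your own. Each camera call takes 0.05 s, during which the arm holds its last target. There are 200 camera calls.

### The job

Load the UV curing dial with the two brass sleeves, in either order. Push one sleeve fully home on the arbor that stands at the loading spot (the side with the yellow pointer, opposite the lamp), past its spring balls until they click out above it; turn the table one detent clockwise as the red arrow shows, push the other sleeve home in the same way on the arbor that has come to the loading spot, then turn the table one more detent clockwise so that the first sleeve stops under the lamp. Leave the tape roll, the UV meter and the syringe where they are.

Things in the scene. Friction and masses are not known exactly. Their poses are not given: they have to be found in the camera images.
- sleeve_a_mid (a point): One of two identical brass sleeves (tubes standing upright on the bench): outer diameter 34 mm, bore 21.6 mm with 1.5 mm chamfers at both ends, 36 mm tall, 0.08 to 0.17 kg, a fine dark groove near each end; either end may be down. This point is its centre, 18 mm above its lower end; its z axis is the bore.
- sleeve_b_mid (a point): The other brass sleeve, same sizes; this point is its centre, z axis along the bore.
- loading_spot (a point): Fixed point of the dial's grey base: where the shoulder of the arbor being loaded lies (36 mm above the bench when an arbor stands there), 75 mm from the table's centre on the side of the yellow pointer. The axes are those of the base: z up, x from the loading spot through the table's centre to the lamp, y to the left when looking that way.
- lamp_spot (a point): Fixed point of the base, opposite the loading spot, 75 mm from the centre, straight below the UV lamp head (46 mm wide, its underside 111 mm above the bench, on a column behind it; the column is 220 mm tall). z as the arbor shoulders.
- table_centre (a point): Axis of the round aluminium index table, on its upper face, 24 mm above the bench. The table is 230 mm across and 10 mm thick; it carries four equal steel arbors 90 degrees apart and a red knob midway between every two arbors.
- index_table (a joint): Angle of the index table in rad: 0 at the start, grows clockwise seen from above, turns without end. A sprung ball at the rim (in the small block behind and to the right) holds it at every quarter turn: 0, 1.571, 3.142. To leave a detent takes about 9 N sideways at a knob, between detents about 1 N; near a detent (within about 0.03 rad) it pulls itself in.
- arbor_1_seat (a point): Arbor at the loading spot at the start; this point is the centre of its shoulder (29 mm across, 12 mm above the table), on which a sleeve sits. Above the shoulder it is 20 mm across for 46 mm, then tapers to 12 mm at its tip, 53 mm up. Two spring balls (8 mm) stand out 2.5 mm on opposite sides, centres 38.4 mm up; pushing a sleeve over them takes about 8 N. Turns with the table.
- arbor_2_seat (a point): The same point of the next arbor, 90 degrees further (on the right of the loading spot at the start); one detent clockwise brings it to the loading spot.
- arbor_1_home (a point): 18 mm above the shoulder of arbor 1: where the centre of a sleeve lies that is fully home there; the balls have then sprung out just above its upper end. z up.
- arbor_2_home (a point): The same for arbor 2: 18 mm above its shoulder, where the centre of a sleeve lies that is fully home there. z up.
- knob_1 (a point): Centre of an upright red turning knob on the table: 13 mm across, 26 mm tall, from 54 to 80 mm above the bench, on a thin steel post, 100 mm from the table's centre, midway between arbors 1 and 2 (in front on the right at the start). One detent clockwise takes it across the front, from right of the loading spot to left of it.
- knob_2 (a point): Centre of the next red knob, the same, 90 degrees behind knob_1; after the first detent it stands where knob_1 was at the start.
- tape_amber: Amber tape roll lying on the bench, 84 mm across, 19 mm high; origin under its centre. Leave it alone.
- uv_meter: White round UV meter lying on the bench, 100 mm across, 16 mm high; origin under its centre. Leave it alone.
- syringe_1: Amber dosing syringe lying on the bench, 149 mm long, 33 mm wide, 20 mm high; origin under its centre, x along it. Leave it alone.
Not all that is in view belongs to the job. Leave any green or pink look-alike of the part that bears sleeve_a_mid alone. What is shaped like the part that bears sleeve_b_mid but orange is not meant.

How it is judged:
By the outcome, as a careful person would: the job done as asked, in the order asked, and still so for the second after the job is handed in, with the robot touching nothing.
It also fails if it takes over 72 s, if anything falls off the work surface, if the arm or the gripper's body presses on something with over 40 N, if the wrist force passes 120 N, or if a joint passes its speed limit or range.

## Working session

There is one attempt and no reset: what is moved stays moved. The work goes in short steps, Python scripts to look and compute and a tool call to move; the robot and the scene stay as the last step left them, time stands still between calls to the robot, and variables do not carry over. Pictures are saved under pics/ and viewed, at most 10 in all, crops included, and the job is handed in when it is done.

Besides the shell and the picture viewer there is one more tool, called after "Call:" in YAML: its name, and indented under it one key for each argument. drive_tool: Moves the arm, as the interface text tells. Its arguments: {"type":"object","properties":{"steps":{"type":"array"},"newtons":{"type":"number"}},"required":["steps"]}

```bash
mkdir -p pics
cat > h.py <<'E'
import numpy as np,cv2
from cell import r
def snap(name,fn=None):
    c=r.read_camera(name)
    if fn: cv2.imwrite('pics/'+fn,c['color'][:,:,::-1])
    return c
def plane(c,u,v,z):
    R=np.array(c['R']);t=np.array(c['t'])
    d=R.T@np.array([(u-c['cx'])/c['fx'],(v-c['cy'])/c['fy'],1]);o=-R.T@t
    return o+d*(z-o[2])/d[2]
def proj(c,X):
    p=np.array(c['R'])@np.array(X,float)+np.array(c['t'])
    return c['fx']*p[0]/p[2]+c['cx'],c['fy']*p[1]/p[2]+c['cy']
E
python3 - <<'E'
from h import *
for n in('top','side'):
    c=snap(n,n+'0.png'); print(n,c['fx'],c['cx'],c['cy'],np.round(c['R'],3).tolist(),np.round(-np.array(c['R']).T@c['t']))
s=r.observe();print(s['time'],np.round(s['eef_rot'],3).tolist(),s['width'])
E
```

```text
top 462.6687851180609 325.79834652224145 207.5214808801148 [[0.03, -0.999, 0.021], [-0.994, -0.032, -0.103], [0.104, -0.018, -0.994]] [ 373.  -10. 1217.]
side 375.94275579636417 317.2731651962194 201.77541720674495 [[-1.0, -0.018, 0.004], [-0.015, 0.663, -0.748], [0.01, -0.748, -0.664]] [511. 628. 633.]
0.1 [[0.921, 0.389, -0.001], [0.389, -0.921, 0.002], [-0.0, -0.002, -1.0]] 86.58590683582501
```

View pics/top0.png

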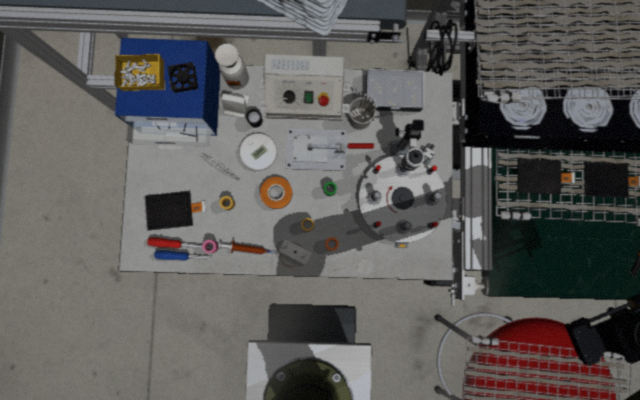

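View pics/side0.png

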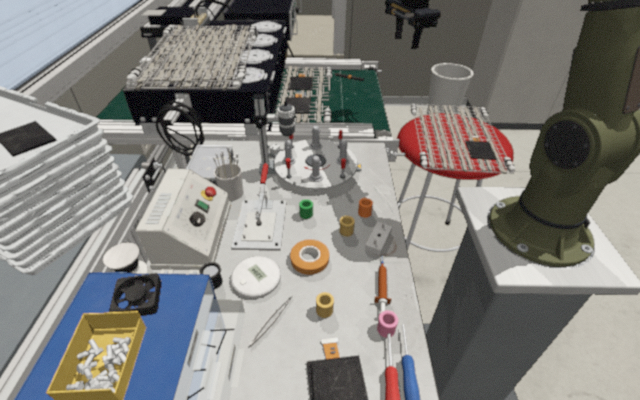

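The top view shows brass sleeves at about (227,202) and (307,224). The orange tube at (331,244), green at (329,187) and pink at (209,246) are look-alikes. I'll confirm with an enlarged crop and measure.

Run:
```python
from h import *
T=snap('top');S=snap('side')
a=T['color'][130:270,200:460];b=S['color'][110:330,240:410]
a=cv2.resize(a[:,:,::-1],None,fx=3,fy=3,interpolation=2);
b=cv2.resize(b[:,:,::-1],None,fx=2.6,fy=2.6,interpolation=2)
cv2.imwrite('pics/ct.png',a);cv2.imwrite('pics/cs.png',b)
for n,c,pts in(('top',T,[(227,202),(307,224),(331,244)]),('side',S,[(325,304),(347,226),(366,207)])):
    hsv=cv2.cvtColor(c['color'],cv2.COLOR_RGB2HSV)
    for u,v in pts:
        w=hsv[v-14:v+15,u-14:u+15].reshape(-1,3); w=w[w[:,1]>110]; print(n,u,v,np.median(w,axis=0),len(w))
    m=((hsv[:,:,1]>110)&(hsv[:,:,0]>=12)&(hsv[:,:,0]<=30)&(hsv[:,:,2]>40)).astype(np.uint8)
    k,l,st,ce=cv2.connectedComponentsWithStats(m)
    for i in range(1,k):
        if 30<st[i,4]<900: print(n,st[i],np.round(ce[i],1))
    # red knobs
    m=(((hsv[:,:,0]<6)|(hsv[:,:,0]>174))&(hsv[:,:,1]>130)&(hsv[:,:,2]>50)).astype(np.uint8)
    k,l,st,ce=cv2.connectedComponentsWithStats(m)
    for i in range(1,k):
        if 5<st[i,4]<400: print(n,'red',st[i],np.round(ce[i],1))
```

```text
top 227 202 [ 20. 160. 131.] 129
top 307 224 [ 19.  141.5  82.5] 80
top 331 244 [  9.  165.5  90. ] 94
top [318  93  11   7  33] [322.9  95.1]
top [560 172  12  10  97] [565.7 176.7]
top [260 176  32  33 579] [275.5 192. ]
top [628 176  11  10  94] [632.7 180.4]
top [220 196  14  14 129] [226.6 202.3]
top [190 202  12  11  96] [195.8 207.1]
top [301 218  13  13  80] [306.9 224.2]
top red [319  96   9  10  66] [323.  100.7]
top red [348 144  26   4 100] [360.2 145.5]
top red [376 166   4   5  15] [377.5 167.7]
top red [432 166   5   5  19] [433.7 167.8]
top red [376 222   5   4  15] [377.9 223.5]
top red [433 222   5   4  15] [434.9 223.5]
top red [148 238  33  10 258] [163.8 242.5]
top red [478 354  29  12 205] [492.8 359.7]
top red [508 356  40  14 287] [527.2 363.2]
top red [549 362  30  11 217] [564.4 366.8]
top red [580 364   9  11  71] [584.2 369.2]
top red [590 364  20  13 160] [599.3 370.2]
top red [499 372   6   3  12] [502.2 373.2]
top red [512 373   4   2   7] [513.3 373.4]
top red [520 374   6   3  12] [522.5 375.2]
top red [529 374   7   3  15] [532.1 374.9]
top red [540 
[... 2090 characters left out ...]
 6   7  20] [423.2 148. ]
side red [497 145   6   8  20] [499.6 149. ]
side red [433 146   4   3  10] [434.5 147.2]
side red [451 147   4   3  11] [452.4 148.1]
side red [434 151   4   3  10] [435.7 151.8]
side red [452 151   9  18  61] [456.1 159.7]
side red [435 155   6   8  28] [437.5 158.6]
side red [501 154   4   4  10] [502.4 155.3]
side red [286 158   4  10  32] [287.7 162.1]
side red [341 159   5   9  33] [343.  162.7]
side red [472 158   8  12  38] [475.7 163.6]
side red [491 159   8  12  36] [494.6 164.4]
side red [261 163   7  20  98] [264.  172.8]
side red [438 165   4   3   9] [439.3 165.9]
side red [427 169  71  10 381] [462.5 174. ]
side red [206 187  10   9  54] [210.2 191.1]
```

View pics/ct.png

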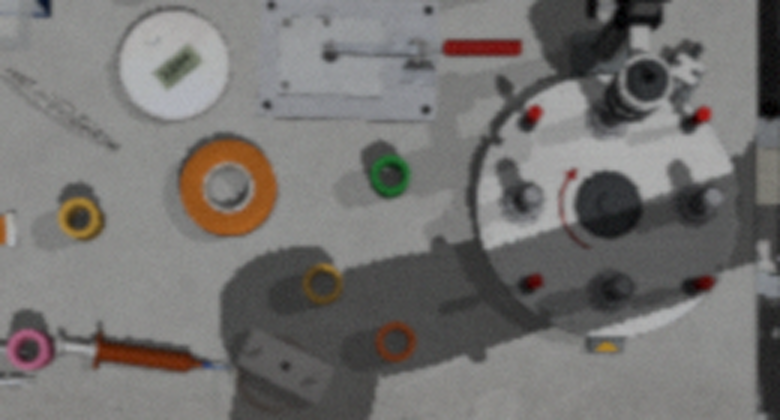

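View pics/cs.png

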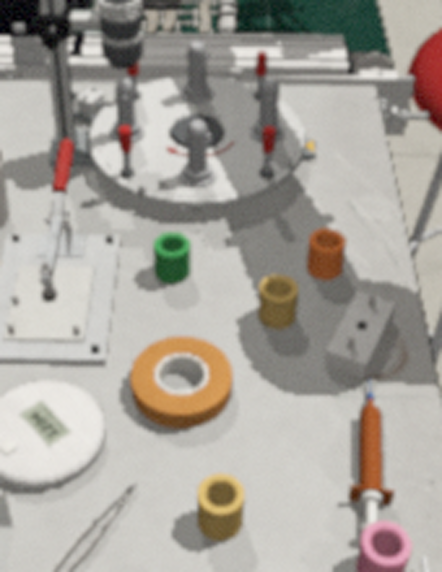

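Both crops confirm it: the brass tubes (top (227,202) and (307,224); side (325,304) and (347,226)) fit. The others are orange, green and pink. The loading pointer faces the robot, and the arrow runs clockwise.

```bash
cat > m.py <<'E'
from h import *
def tri(T,S,pt,ps):
    A=[];b=[]
    for c,(u,v) in((T,pt),(S,ps)):
        R=np.array(c['R']);t=np.array(c['t']);P=np.c_[R,t]
        x=(u-c['cx'])/c['fx'];y=(v-c['cy'])/c['fy']
        for q in(x*P[2]-P[0],y*P[2]-P[1]): A.append(q[:3]);b.append(-q[3])
    X,res,_,_=np.linalg.lstsq(np.array(A),np.array(b),rcond=None); return X
if __name__=='__main__':
    T=snap('top');S=snap('side')
    # brass
    for n,pt,ps in(('a',(226.6,202.3),(324.1,304.9)),('b',(306.9,224.2),(346.5,225.6))):
        print(n,'top z36',plane(T,*pt,36).round(1),'z18',plane(T,*pt,18).round(1),'side z18',plane(S,*ps,18).round(1),'tri',tri(T,S,pt,ps).round(1))
    K=[(434.9,223.5),(433.7,167.8),(377.5,167.7),(377.9,223.5)]
    P=np.array([plane(T,*k,78) for k in K]); c=P.mean(0)
    print(P.round(1).tolist(),c.round(1)); d=P-c
    print(np.hypot(d[:,0],d[:,1]).round(1), np.degrees(np.arctan2(d[:,1],d[:,0])).round(1))
    print('side knob1',plane(S,343,162.7,67).round(1), tri(T,S,(434.9,223.5),(340,135.1)),tri(T,S,(377.5,223.5),(343,162.7)))
    print('pointer',plane(T,402,245,15).round(1))
    g=cv2.resize(T['color'][150:250,350:450][:,:,::-1],None,fx=6,fy=6,interpolation=2)
    cv2.imwrite('pics/dial.png',g)
E
python3 m.py
```

```text
a top z36 [501.5 222.4  36. ] z18 [503.5 226.   18. ] side z18 [502.4 226.9  18. ] tri [503.  226.2  17.1]
b top z36 [451.8  15.4  36. ] z18 [453.1  15.8  18. ] side z18 [451.7  15.5  18. ] tri [452.4  15.9  18.5]
[[460.7, -302.3, 78.0], [600.6, -298.5, 78.0], [596.1, -157.2, 78.0], [456.2, -160.7, 78.0]] [ 528.4 -229.7   78. ]
[99.3 99.8 99.2 99.8] [-133.   -43.6   47.   136.3]
side knob1 [ 456.1 -163.4   67. ] [ 460.78169434 -306.34011954   61.59847398] [ 456.58703789 -160.89231423   68.87153271]
pointer [ 406.8 -232.9   15. ]
```

View pics/dial.png

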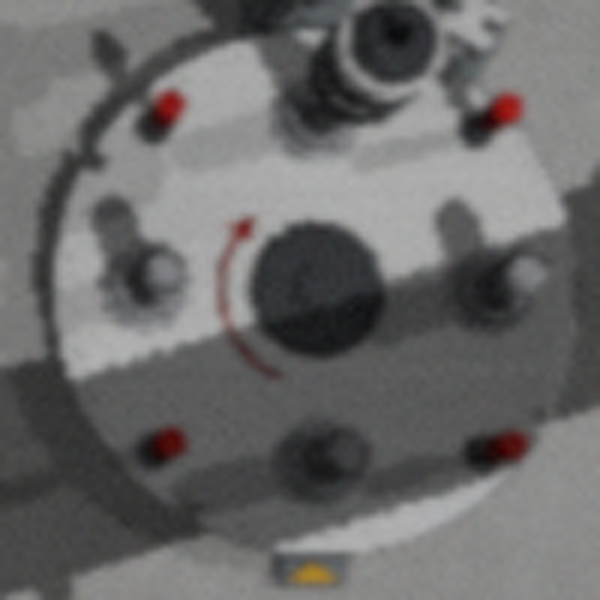

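Call:
drive_tool:
  steps:
    - [-1, 42.6, -25.2, 0, 4.6]
    - [-1, 85.1, -50.4, 0, 9.2]
    - [-1, 127.7, -75.6, 0, 13.7]
    - [-1, 170.2, -100.9, 0, 18.3]
    - [-1, 212.8, -126.1, 0, 22.9]
  newtons: 40

```text
time: 0.8
eef_pos: [400.8, -398.0, 222.7]
eef_rot: [[1.0, -0.003, 0.0], [-0.003, -1.0, -0.001], [0.0, 0.001, -1.0]]
wrist_force: [0.9, -0.4, -0.0]
width: 87.5
grasp_force: 0.0
```

Call:
drive_tool:
  steps:
    - [-1, 11, -48, 0, 0]
    - [-1, 21, -96, 0, 0]
    - [-1, 31, -144, 0, 0]
    - [-1, 42, -192, 0, 0]
    - [-1, 52, -240, 0, 0]

```text
time: 1.3
eef_pos: [452.0, -157.8, 222.8]
eef_rot: [[1.0, 0.0, 0.001], [0.0, -1.0, -0.001], [0.001, 0.001, -1.0]]
wrist_force: [1.1, -0.0, 0.1]
width: 87.0
grasp_force: 0.0
```

Run:
```python
from h import *
s=r.observe();print(s['time'],s['eef_pos'],np.round(s['eef_rot'],4).tolist(),np.round(s['wrist_force'],1))
T=r.read_camera('top')
for p in((407.8,225.3),(376.7,194.7),(437.5,195.3)): print(plane(T,*p,87).round(1))
c=T['color'][185:220,210:245]
hsv=cv2.cvtColor(T['color'],cv2.COLOR_RGB2HSV)
# hole/rings: red-blue chroma
for (u,v) in((227,202),(307,224)):
    w=T['color'][v-9:v+10,u-9:u+10].astype(int); print((w[:,:,0]-w[:,:,2])[::1])
```

```text
1.3 [ 452.03723837 -157.79114833  222.76118207] [[1.0, 0.0, 0.0006], [0.0, -1.0, -0.0007], [0.0006, 0.0007, -1.0]] [ 1.1 -0.   0.1]
[ 453.5 -233.2   87. ]
[ 526.7 -155.3   87. ]
[ 530.1 -306.1   87. ]
[[  2   0   2   1   1  -1   0   0  -1   0   0   0   1   2   1   4   2   2
    1]
 [  1   2   1   2   1   1  -1   1   0   1   0  -1  -1   0   1   1   0   1
    0]
 [  1  -1   1   0   1  15  25  28  29  28  22  10   2   1   3   1   1   3
    1]
 [  0   5   3  12  32  57  75  87  93  86  74  52  24   6   3   2   1   1
    2]
 [  3   5  16  47  85 103 108 108 110 111 110  96  66  30   6   2   0   0
    1]
 [  2   8  37  85 109 109  98  90  90  92 101 108  99  66  21   4   4   2
    2]
 [  2  16  68 104 105  93  72  61  58  56  67  89 106  92  51  14   6   2
    3]
 [  8  39  87 103  93  71  57  46  31  21  20  55  97 105  79  34   8   3
   -1]
 [ 12  55  96  99  78  53  43  25  15   6   4  32  78 106  93  59  24   8
    2]
 [ 15  60  98  96  72  47  24   9   5   0   2  26  75 102  94  62  26   8
    4]
 [ 13  54  95  97  70  39  16   2   1  -1   3  29  83 104  96  63  29   7
    5]
 [  8  4
[... 1480 characters left out ...]
   2  -1  -1   1   0  11  51  94  83  33   8
    0]
 [  1   2  21  66  96  78  36   9   2   1  -1   2  22  66  96  77  31   7
    3]
 [  3   1   8  43  85  96  69  30  12   6  10  26  54  89  97  67  19   4
    4]
 [  1   1   4  18  62  96  95  73  52  46  48  72  90 100  85  44  12   5
    1]
 [  0   3   1   6  32  73  99 101 100  95  96 102 103  88  52  16   4   1
    2]
 [  2   2   4   3  10  34  64  91  99 103 100  89  71  46  17   5   3   0
    3]
 [  0   0   4   3   0  10  19  35  51  54  52  41  22   9   6   3   4   2
    2]
 [  1  -1   1   1   1   3   5   7   9  10   9   6   2   2   2   2   0   2
    3]
 [ -1   1   2  -2   0   0   1   2   2   1   3   1   3   2   3   1   4   3
    1]]
```

Call:
drive_tool:
  steps:
    - [-1, 0, -35, 30, 0]
    - [-1, 0, -70, 62, 0]
    - [-1, 0, -105, 95, 0]
    - [-1, 0, -140, 128, 0]
    - [-1, 0.2, -172.8, 162, 0]
  newtons: 45

```text
time: 1.85
eef_pos: [452.2, 14.2, 59.9]
eef_rot: [[1.0, 0.0, 0.002], [0.0, -1.0, -0.001], [0.002, 0.001, -1.0]]
wrist_force: [0.9, -0.7, -0.7]
width: 87.1
grasp_force: 0.0
```

Call:
drive_tool:
  steps:
    - [-1, 0, 0, 20, 0]
    - [-1, 0, 0, 40, 0]
    - [-1, 0, 0, 52, 0]
    - [-1, 0, 0, 56.5, 0]
    - [-1, 0, 0, 56.5, 0]

```text
time: 2.35
eef_pos: [452.0, 12.7, 3.9]
eef_rot: [[1.0, -0.0, -0.001], [-0.0, -1.0, 0.0], [-0.001, -0.0, -1.0]]
wrist_force: [0.4, 0.5, 0.7]
width: 87.1
grasp_force: 0.0
```

Call:
drive_tool:
  steps:
    - [0.3, 0, 0, 0, 0]
    - [0.3, 0, 0, 0, 0]
    - [0.3, 0, 0, 0, 0]
    - [0.3, 0, 0, 0, 0]
    - [0.3, 0, 0, 0, 0]

```text
time: 2.85
eef_pos: [452.3, 13.0, 4.3]
eef_rot: [[1.0, 0.0, 0.001], [0.0, -1.0, -0.0], [0.001, 0.0, -1.0]]
wrist_force: [0.0, 0.0, -0.4]
width: 55.2
grasp_force: 0.0
```

Call:
drive_tool:
  steps:
    - [1, 0, 0, 0, 0]
    - [1, 0, 0, 0, 0]
    - [1, 0, 0, 0, 0]
    - [1, 0, 0, 0, 0]
    - [1, 0, 0, 0, 0]
  newtons: 45

```text
time: 3.35
eef_pos: [452.0, 13.1, 4.0]
eef_rot: [[1.0, 0.0, -0.0], [0.0, -1.0, 0.0], [-0.0, -0.0, -1.0]]
wrist_force: [-0.0, -0.2, 0.4]
width: 32.8
grasp_force: 45.0
```

Call:
drive_tool:
  steps:
    - [1, 0, 0, 0, 0]
    - [1, 0, 0, -10, 0]
    - [1, 0, 0, -50, 0]
    - [1, 0, 0, -96, 0]
    - [1, 0, 0, -146, 0]

```text
time: 3.85
eef_pos: [451.0, 13.2, 151.5]
eef_rot: [[1.0, 0.001, -0.002], [0.001, -1.0, 0.0], [-0.002, -0.0, -1.0]]
wrist_force: [1.6, -1.0, -1.8]
width: 33.1
grasp_force: 45.0
```

Call:
drive_tool:
  steps:
    - [1, 0.3, 49, 0, 0]
    - [1, 0.6, 98, 0, 0]
    - [1, 0.9, 147, 0, 0]
    - [1, 1.1, 196, 0, 0]
    - [1, 1.2, 245, 0, 0]

```text
time: 4.35
eef_pos: [452.9, -233.9, 150.9]
eef_rot: [[1.0, 0.0, 0.001], [0.0, -1.0, -0.001], [0.001, 0.001, -1.0]]
wrist_force: [2.0, 0.1, 0.1]
width: 33.1
grasp_force: 45.0
```

Run:
```python
from h import *
s=r.observe();print(s['time'],s['eef_pos'],s['width'],s['grasp_force'])
T=snap('top','t1.png');S=snap('side')
cv2.imwrite('pics/s1.png',cv2.resize(S['color'][80:280,200:440][:,:,::-1],None,fx=3,fy=3,interpolation=2))
```

```text
4.35 [ 452.90785323 -233.9448266   150.87544269] 33.12278098389947 45.00147077122733
```

View pics/s1.png

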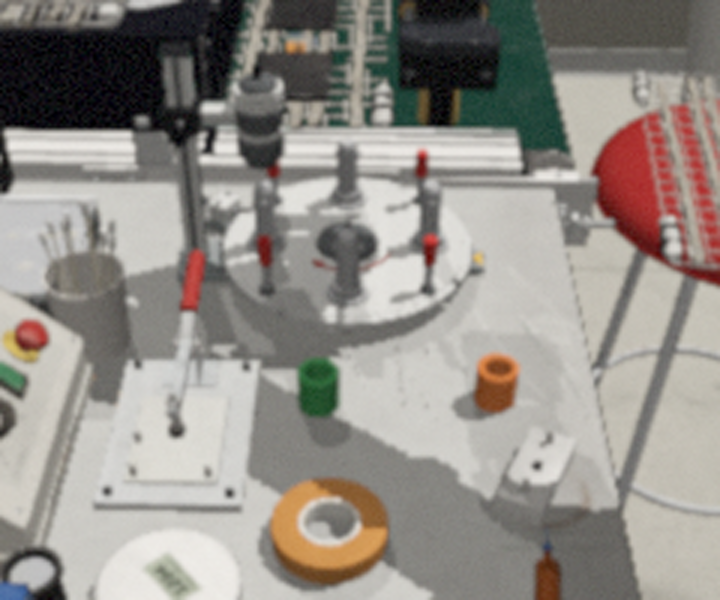

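Run:
```python
from h import *
T=r.read_camera('top');S=r.read_camera('side')
for p in((453,-234,150),(453,-234,87),(453,13,22),(502,224,18)): print(np.round(proj(S,p)),np.round(proj(T,p)))
a=S['color'][40:180,240:440][:,:,::-1];b=T['color'][150:270,300:460][:,:,::-1]
a=cv2.resize(a,(600,420));b=cv2.resize(b,(560,420));
cv2.imwrite('pics/c2.png',cv2.resize(np.vstack([a[:300],cv2.resize(b,(600,300))]),(600,600)))
```

```text
[345. 120.] [414. 224.]
[344. 141.] [408. 225.]
[346. 224.] [308. 224.]
[324. 304.] [227. 203.]
```

View pics/c2.png

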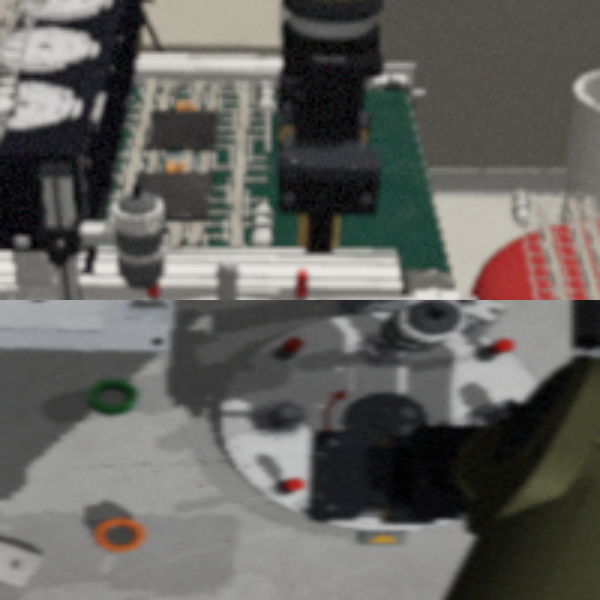

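Run:
```python
from h import *
S=r.read_camera('side')
w=S['color'][108:128,334:358].astype(int)
print(w[:,:,0]-w[:,:,2])
for x in (436,453,470): print(proj(S,(x,-234,165)))
```

```text
[[  3   2  -8  -2   3  -2  -1   0  -4  -5   0   3 -10   6  -1  -6  -3   1
   -3  -5   2  -5   2   3]
 [  2  -5  -6   0   4  -7   0  -1   1   0  -3  -3  -7  -8  -3  -4   2  -2
   -5  -2   2  -5  -7  -1]
 [ -4  -6  -8   0   0  -1  -1   4   1  -1   4  -6   8  -2   0 -13  -6   6
    2   5   1  -8   0   4]
 [-21  -8  -8  -8   3   5  16  16  14   5  -6   3  -4  -5  -1  -5   2  12
   11   3 -10 -12  -6  -6]
 [-24 -24 -20 -23  -6  13  34  35  28   6 -10  -5   6 -11  -2   5   6  30
   30   3 -18 -21 -17 -15]
 [-28 -23 -28 -24  -8  22  45  42  30   6  -7  -6   7   2  -5  -3  15  37
   44   4 -23 -25 -21 -22]
 [-22 -27 -22 -22  -8  26  47  49  29  11   0   0  -6   3   2   5  15  40
   47   6 -26 -23 -29 -28]
 [-20 -22 -30 -23  -6  25  51  49  28   7   9   3   4   0   2   5  19  41
   40   3 -25 -22 -25 -26]
 [-31 -21 -30 -21  -1  31  51  49  33   9  -4  -7  -3   0  -3   6  19  38
   35  -3 -24 -25 -23 -25]
 [-22 -24 -26 -22   0  31  53  51  31   0  -4   4  -4 -11  -1   8  25  39
   32  -3 -23 -23 -21 -25]
 [-27 -23 -25 -19   3  37  50  48  24   6   8   4  -1   0   4   2  26  42
   34  -5 -24 -2
[... 413 characters left out ...]
]
 [  5   6   3   5   4   7  18  28  17   2  -1  -2   0   2   4   8  18  17
    5   1   2   3   3   2]
 [  6   5   5   6   7   8  14  15   9   2   3   5   5   4   1   4  11  10
    6   4   6   5   5   3]
 [  8   8   7   7   7   7   7   6   5   6   7   8   6   8   5   6   7   8
    7   6   6   6   5   7]
 [  7   9   7   9   7   7   7   7   5   8   7   7   7   7   5   7   6   7
    7   9   6   7   8   8]
 [  7   8   8   6   7   6   7   8   7   8   7   6   8   7   6   6   8   6
    8   7   7   7   7   8]]
(np.float64(351.89920627207545), np.float64(115.01744595509075))
(np.float64(345.20310086269905), np.float64(114.9353200969315))
(np.float64(338.5094866944508), np.float64(114.85322479314725))
```

The gripper holds the sleeve with its edges at side columns 338.9 to 352.6, centred in the fingers. Descending by feel.

Call:
drive_tool:
  steps:
    - [1, 0.3, -0.3, 20, 0]
    - [1, 0.6, -0.7, 42, 0]
    - [1, 0.6, -0.7, 54, 0]
    - [1, 0.6, -0.7, 58, 0]
    - [1, 0.6, -0.7, 60, 0]

```text
time: 5.1
eef_pos: [454.1, -230.6, 90.2]
eef_rot: [[1.0, 0.001, 0.0], [0.001, -1.0, 0.0], [0.0, -0.0, -1.0]]
wrist_force: [0.2, -0.2, 1.0]
width: 33.0
grasp_force: 45.0
```

Call:
drive_tool:
  steps:
    - [1, 0, 0, 1.5, 0]
    - [1, 0, 0, 3, 0]
    - [1, 0, 0, 4.5, 0]
    - [1, 0, 0, 6, 0]
    - [1, 0, 0, 6, 0]

```text
time: 5.6
eef_pos: [453.8, -231.4, 84.0]
eef_rot: [[1.0, -0.0, -0.0], [-0.0, -1.0, -0.0], [-0.0, 0.0, -1.0]]
wrist_force: [-0.0, 0.5, -0.6]
width: 33.3
grasp_force: 45.0
```

Call:
drive_tool:
  steps:
    - [1, 0, 0, 1, 0]
    - [1, 0, 0, 2, 0]
    - [1, 0, 0, 3, 0]
    - [1, 0, 0, 3, 0]
    - [1, 0, 0, 3, 0]

```text
time: 6.1
eef_pos: [453.9, -231.3, 81.0]
eef_rot: [[1.0, 0.0, -0.0], [0.0, -1.0, -0.0], [-0.0, 0.0, -1.0]]
wrist_force: [-0.3, 0.5, -2.0]
width: 33.1
grasp_force: 45.0
```

Call:
drive_tool:
  steps:
    - [1, 0, 0, 1.5, 0]
    - [1, 0, 0, 3, 0]
    - [1, 0, 0, 4.5, 0]
    - [1, 0, 0, 6, 0]
    - [1, 0, 0, 6, 0]
  newtons: 55

```text
time: 6.6
eef_pos: [453.9, -231.3, 74.6]
eef_rot: [[1.0, 0.0, 0.0], [0.0, -1.0, 0.0], [0.0, -0.0, -1.0]]
wrist_force: [1.3, -1.1, -1.2]
width: 33.1
grasp_force: 55.0
```

Call:
drive_tool:
  steps:
    - [1, 0, 0, 1.5, 0]
    - [1, 0, 0, 3, 0]
    - [1, 0, 0, 4.5, 0]
    - [1, 0, 0, 6, 0]
    - [1, 0, 0, 6, 0]

```text
time: 7.1
eef_pos: [453.8, -231.2, 68.5]
eef_rot: [[1.0, 0.0, -0.0], [0.0, -1.0, 0.0], [-0.0, -0.0, -1.0]]
wrist_force: [0.6, -2.3, -3.0]
width: 33.2
grasp_force: 55.0
```

Run:
```python
from h import *
S=r.read_camera('side');s=r.observe();print(s['wrist_force'],s['joint_efforts'],s['eef_pos'])
w=S['color'][118:160,330:362].astype(int)
print((w[:,:,0]-w[:,:,2])[::2])
for z in (60+36,60,87,36): print(z,proj(S,(453,-232,z)))
```

```text
[ 0.90628172 -0.93659152 -2.38299084] [-3.01174466e-01 -3.64801812e+01 -1.97718948e+00 -2.71851647e+01
 -2.68195812e-01  4.12168214e-01  2.71695943e-03] [ 453.80252473 -231.14231119   68.59534952]
[[  6   8   7   4  -1   4   1   0   2  -5   4  -8   2   0   1  -4 -11   0
   -9  -4  -5  10 -11  -1  -2  -2   3   6  14  -4 -23 -22]
 [  4  -6  -8   2  -2  -3  -1  -2  -6  -4  -7  -4  -3  -3   2   1   1  -2
   -1   3   1  -4   2 -11  -8  -5  -4  -4  -5 -11 -21 -27]
 [  3   0  -6  -9  -5  -2  -7  -2  -2  -2  -5  -7  -4  -3  -5  -2  -8  -4
   -6  -4   0  -4  -5  -7  -7  -6  -5  -5  -7  -7  -7  -6]
 [  8   1  -5  -7  -6  -3  -4  -5  -3  -8  -7  -7  -7  -5  -5  -4  -5  -3
   -4  -6  -5  -5  -7  -4  -7  -6  -5  -7  -1  -5  -5  -1]
 [  7   4  -2  -6  -4  -5  -5  -4  -7  -5  -5  -4  -7  -5  -5  -6  -7  -7
   -4  -2  -5  -5  -6  -9  -4  -3  -7  -5  -5  -5  -8  -4]
 [  9   6  -8  -6  -5  -4  -4  -8  -4  -6  -4  -3  -7  -9  -6  -7  -4  -5
   -5  -6  -8  -3  -7  -5  -3   2  -2  -5  -4  -4  -7  -8]
 [  7   7   4   0  -3  -8   1  -2  -5  -3   0   0  -5   0  -3  -1  -6  -6
   -4  -4  -3  -2  -2  -4  -1  
[... 1459 characters left out ...]
 7   9   6   8   7   8   7   9]
 [  6   6   6   5   6   4   5   6   5   6   3  -1   3   0  -1   3   7   6
    6   6   6   6   5   5   5   6   7   6   7   9   7   9]
 [  7   6   5   6   4   6   4   5   7   4   1  -2   2  -1  -1   2   4   4
    6   6   6   6   7   6   5   7   7   6   6   9   8   9]
 [  6   7   5   6   5   5   5   6   5   2   3  17  47  69  65  29   6   2
    3   4   6   6   7   6   6   7   7   6   7   6   8   7]]
96 (np.float64(343.84714322157765), np.float64(138.69880098832635))
60 (np.float64(343.17328012244997), np.float64(150.0650109404179))
87 (np.float64(343.6756757063384), np.float64(141.59098455008518))
36 (np.float64(342.7412469580113), np.float64(157.35221758466577))
```

Call:
drive_tool:
  steps:
    - [1, 0, 0, 4, 0]
    - [1, 0, 0, 8, 0]
    - [1, 0, 0, 12, 0]
    - [1, 0, 0, 16, 0]
    - [1, 0, 0, 20, 0]

```text
time: 7.65
eef_pos: [453.9, -231.3, 48.8]
eef_rot: [[1.0, 0.0, 0.0], [0.0, -1.0, -0.0], [0.0, 0.0, -1.0]]
wrist_force: [-0.8, -1.1, 1.4]
width: 32.6
grasp_force: 55.0
```

Call:
drive_tool:
  steps:
    - [1, 0, 0, 2, 0]
    - [1, 0, 0, 4, 0]
    - [1, 0, 0, 5.5, 0]
    - [1, 0, 0, 6.5, 0]
    - [1, 0, 0, 7.5, 0]

```text
time: 8.15
eef_pos: [453.5, -231.6, 41.1]
eef_rot: [[1.0, -0.0, -0.001], [-0.0, -1.0, -0.0], [-0.001, 0.0, -1.0]]
wrist_force: [0.8, -1.8, -1.6]
width: 33.2
grasp_force: 55.0
```

Call:
drive_tool:
  steps:
    - [1, 0, 0, 0.5, 0]
    - [1, 0, 0, 1, 0]
    - [1, 0, 0, 1.5, 0]
    - [1, 0, 0, 2, 0]
    - [1, 0, 0, 2, 0]

```text
time: 8.65
eef_pos: [453.9, -231.1, 40.0]
eef_rot: [[1.0, 0.0, -0.0], [0.0, -1.0, -0.0], [-0.0, 0.0, -1.0]]
wrist_force: [-3.1, -0.3, 4.8]
width: 33.2
grasp_force: 55.0
```

Call:
drive_tool:
  steps:
    - [1, 0, 0, 0.5, 0]
    - [1, 0, 0, 1, 0]
    - [1, 0, 0, 1.5, 0]
    - [1, 0, 0, 1.5, 0]
    - [1, 0, 0, 1.5, 0]

```text
time: 9.15
eef_pos: [454.0, -231.2, 39.9]
eef_rot: [[1.0, 0.0, -0.0], [0.0, -1.0, -0.0], [-0.0, 0.0, -1.0]]
wrist_force: [-6.3, 1.9, 14.1]
width: 33.0
grasp_force: 55.0
```

Run:
```python
from h import *
s=r.observe();print(s['wrist_force'],s['eef_pos'])
```

```text
[-6.34179373  1.89300062 14.09826658] [ 453.99296947 -231.21935882   39.92717846]
```

Seated: the TCP stops at 39.9 with 14 N upward, so the sleeve's lower end is at about 36. Releasing, rising and moving to knob 1.

Call:
drive_tool:
  steps:
    - [-0.3, 0, 0, -1.5, 0]
    - [-0.3, 0, 0, -1.5, 0]
    - [-0.3, 0, 0, -1.5, 0]
    - [-0.3, 0, 0, -10, 0]
    - [-0.3, 0, 0, -40, 0]

```text
time: 9.65
eef_pos: [451.5, -230.0, 75.9]
eef_rot: [[1.0, 0.0, -0.006], [0.0, -1.0, 0.004], [-0.006, -0.004, -1.0]]
wrist_force: [0.1, 0.0, -0.1]
width: 55.5
grasp_force: 0.0
```

Call:
drive_tool:
  steps:
    - [-0.3, 0, 0, -27, 0]
    - [-0.3, 1, 10, -27, -8]
    - [-0.3, 2, 25, -27, -16]
    - [-0.3, 4, 45, -27, -24]
    - [-0.3, 5.9, 60, -27, -32]

```text
time: 10.15
eef_pos: [459.9, -292.5, 105.6]
eef_rot: [[0.845, 0.535, 0.0], [0.535, -0.845, -0.001], [0.0, 0.001, -1.0]]
wrist_force: [-0.2, 0.2, 0.1]
width: 56.7
grasp_force: 0.0
```

Run:
```python
from h import *
s=r.observe();print(s['eef_pos'],np.round(s['eef_rot'],3).tolist(),s['q'])
R=np.array(s['eef_rot']);d=np.array([459.8,-301.8,103])-s['eef_pos'];print(R.T@d)
S=r.read_camera('side')
w=S['color'][118:165,330:360].astype(int)
print((w[:,:,0]-w[:,:,2])[::2])
for z in (72,36,89): print(z,proj(S,(453,-232,z)))
```

```text
[ 459.91152252 -292.46598268  105.59813761] [[0.845, 0.535, 0.0], [0.535, -0.845, -0.001], [0.0, 0.001, -1.0]] [ 0.82971338  0.20799762 -0.34668633  1.84569203  0.07925169  1.10045045
 -0.55280566]
[-5.08386439  7.82660889  2.6048324 ]
[[  8  -1   5  -1  -1   0  -1   3 -10 -19 -20 -28 -19 -17 -14 -13   1   1
    6   1   2  -9  -7 -10 -22 -21 -23 -23 -27 -24]
 [  5  -7 -17 -13 -11 -13 -19 -17 -21 -21 -25 -25 -20 -20 -18  -8  -2 -11
   -3   2   9   0 -10 -16 -22 -21 -23 -20 -25 -24]
 [  3   1   0   2   0   1   1   0   3   1   2   0  -2   0  -2   0  -2  -5
   -3  -1  -3  -3  -2  -4  -5  -2  -4  -2  -5  -1]
 [  7   5   7   8   5   5   5   5   6   5   7   4   4   5   5   1  -4  -3
   -2  -3   0  -2  -1   6   4   5   4   6   4   4]
 [  7   7   6   8   7   8   7   8   9   6   8   8   7   6   8   4   0 -10
   -5   0  -9   4   6   9   6   7   8   7   8   7]
 [  8   7   7   7   7   7   7   8   7  10  12  13  10   8   6   4   0  -8
    2   2   2   1   6   8   6   8   8   7   7   7]
 [  7   6   8   7   7   6   8   8  16  48  78  73  39  13   7   8   5   8
    6   8   8   8   8   8   8   8   8   
[... 1638 characters left out ...]
  6   5   6   5   5   6   5  16  40  51  61  84 113 121 112  92  68  49
   26  11   5   5   6   5   6   5   6   7   8   7]
 [  5   6   6   7   6   5   5   8  15  25  51  95 130 134 139 119  64  25
    8   5   5   6   7   5   6   5   5   6   8   9]
 [  4   5   7   5   6   5   5   4   0   0  15  51  80  84  80  52  14   2
    2   5   7   6   6   7   5   5   5   6   7   8]
 [  8   6   2   6   4   4   4   3   4   6  14  49  82  77  62  26  10   6
    5   7   4   5   5   7   7   6   7  12  35  58]]
72 (np.float64(343.39437840865304), np.float64(146.33569330262947))
36 (np.float64(342.7412469580113), np.float64(157.35221758466577))
89 (np.float64(343.7136033447453), np.float64(140.95125000804273))
```

Call:
drive_tool:
  steps:
    - [-0.3, -2.5, 4, 0, -7.2]
    - [-0.3, -5.1, 7.8, 0, -14.4]
    - [-0.3, -5.1, 7.8, 10, -14.4]
    - [-0.3, -5.1, 7.8, 30, -14.4]
    - [-0.3, -5.1, 7.8, 47, -14.4]
  newtons: 10

```text
time: 10.7
eef_pos: [459.4, -299.8, 57.0]
eef_rot: [[0.693, 0.721, -0.0], [0.721, -0.693, 0.0], [0.0, -0.0, -1.0]]
wrist_force: [-0.5, -0.6, -0.8]
width: 56.5
grasp_force: 0.0
```

Call:
drive_tool:
  steps:
    - [0.2, 0, 0, 0, 0]
    - [0.6, 0, 0, 0, 0]
    - [0.8, 0, 0, 0, 0]
    - [1, 0, 0, 0, 0]
    - [1, 0, 0, 0, 0]

```text
time: 11.2
eef_pos: [460.1, -300.9, 58.8]
eef_rot: [[0.69, 0.724, 0.001], [0.724, -0.69, -0.001], [0.0, 0.001, -1.0]]
wrist_force: [-0.7, -0.4, -1.0]
width: 24.6
grasp_force: 0.0
```

Call:
drive_tool:
  steps:
    - [1, 0, 0, 0, 0]
    - [1, 0, 0, 0, 0]
    - [1, 0, 0, 0, 0]
    - [1, 0, 0, 0, 0]
    - [1, 0, 0, 0, 0]

```text
time: 11.7
eef_pos: [460.7, -301.6, 58.6]
eef_rot: [[0.69, 0.724, 0.002], [0.724, -0.69, -0.002], [0.0, 0.003, -1.0]]
wrist_force: [3.7, -2.9, -1.3]
width: 12.6
grasp_force: 10.0
```

Call:
drive_tool:
  steps:
    - [1, 0.55, -10.45, 0, 6]
    - [1, 2.2, -20.8, 0, 12]
    - [1, 4.9, -30.9, 0, 18]
    - [1, 8.65, -40.7, 0, 24]
    - [1, 13.4, -50, 0, 30]

```text
time: 12.2
eef_pos: [432.5, -257.0, 58.7]
eef_rot: [[0.961, 0.277, 0.0], [0.277, -0.961, -0.001], [-0.0, 0.001, -1.0]]
wrist_force: [0.8, -2.0, 2.5]
width: 40.1
grasp_force: 1.9
```

Call:
drive_tool:
  steps:
    - [1, 0.55, -10.45, 0, 6]
    - [1, 2.2, -20.8, 0, 12]
    - [1, 4.9, -30.9, 0, 18]
    - [1, 8.65, -40.7, 0, 24]
    - [1, 13.4, -50, 0, 30]

```text
time: 12.7
eef_pos: [430.8, -204.9, 58.3]
eef_rot: [[0.971, -0.24, -0.001], [-0.24, -0.971, -0.001], [-0.0, 0.001, -1.0]]
wrist_force: [1.0, -0.8, 0.5]
width: 12.9
grasp_force: 10.0
```

Call:
drive_tool:
  steps:
    - [1, 0.55, -10.45, 0, 6]
    - [1, 2.2, -20.8, 0, 12]
    - [1, 4.9, -30.9, 0, 18]
    - [1, 8.65, -40.7, 0, 24]
    - [1, 13.4, -50, 0, 30]

```text
time: 13.2
eef_pos: [456.0, -159.6, 58.3]
eef_rot: [[0.721, -0.693, -0.0], [-0.693, -0.721, -0.001], [0.001, 0.001, -1.0]]
wrist_force: [2.5, -2.8, -0.5]
width: 12.7
grasp_force: 10.0
```

Call:
drive_tool:
  steps:
    - [1, 0, 0, 0, 0]
    - [1, 0, 0, 0, 0]
    - [1, 0, 0, 0, 0]
    - [1, 0, 0, 0, 0]
    - [1, 0, 0, 0, 0]

```text
time: 13.7
eef_pos: [456.1, -159.7, 58.3]
eef_rot: [[0.724, -0.69, 0.0], [-0.69, -0.724, -0.0], [0.0, 0.0, -1.0]]
wrist_force: [-0.2, -3.0, 2.8]
width: 12.4
grasp_force: 10.0
```

Call:
drive_tool:
  steps:
    - [0.2, 0, 0, 0, 0]
    - [0.2, 0, 0, 0, 0]
    - [0.2, 0, 0, 0, 0]
    - [0.2, 0, 0, 0, 0]
    - [0.2, 0, 0, -30, 0]
  newtons: 45

```text
time: 14.2
eef_pos: [452.7, -157.8, 84.7]
eef_rot: [[0.724, -0.689, -0.008], [-0.689, -0.724, 0.004], [-0.008, 0.003, -1.0]]
wrist_force: [0.2, -0.4, -0.1]
width: 34.1
grasp_force: 0.0
```

Call:
drive_tool:
  steps:
    - [-1, 0, 0, -47, 0]
    - [-1, 0, 0, -90, -8.5]
    - [-1, 0, 0, -100, -17]
    - [-1, -10, -30, -100, -25.5]
    - [-1, -30, -70, -100, -34]

```text
time: 14.7
eef_pos: [483.0, -89.7, 188.7]
eef_rot: [[0.986, -0.167, 0.001], [-0.167, -0.986, -0.001], [0.002, 0.001, -1.0]]
wrist_force: [0.7, -0.5, 0.4]
width: 66.9
grasp_force: 0.0
```

```bash
cat > knobs.py <<'E'
from h import *
T=r.read_camera('top')
hsv=cv2.cvtColor(T['color'],cv2.COLOR_RGB2HSV)
m=(((hsv[:,:,0]<6)|(hsv[:,:,0]>174))&(hsv[:,:,1]>130)&(hsv[:,:,2]>50)).astype(np.uint8)
k,l,st,ce=cv2.connectedComponentsWithStats(m)
for i in range(1,k):
    if 5<st[i,4]<60 and 365<ce[i,0]<445 and 155<ce[i,1]<235:
        p=plane(T,*ce[i],78);d=p-[528.4,-229.7,78];print(ce[i].round(1),p.round(1),np.hypot(*d[:2]).round(1),np.degrees(np.arctan2(d[1],d[0])).round(1))
m=((hsv[:,:,1]>100)&(hsv[:,:,0]>=14)&(hsv[:,:,0]<=28)&(hsv[:,:,2]>40)).astype(np.uint8)
k,l,st,ce=cv2.connectedComponentsWithStats(m)
for i in range(1,k):
    if 20<st[i,4]<200 and 210<ce[i,0]<450: print('brass',st[i],ce[i].round(1),plane(T,*ce[i],72).round(1))
s=r.observe();print(s['time'],s['eef_pos'],np.round(s['eef_rot'],3).tolist())
R=np.array(s['eef_rot']);print('to a, z222->',(R.T@(np.array([502.1,224,60])-s['eef_pos'])).round(1))
E
python3 knobs.py
```

```text
[433.6 167.9] [ 600.4 -298.3   78. ] 99.4 -43.6
[434.4 223.9] [ 459.5 -301.    78. ] 99.1 -134.0
brass [318  92  11   8  36] [322.8  94.9] [781.  -14.5  72. ]
brass [263 180  11   7  26] [268.  182.7] [550.2 115.   72. ]
brass [261 188   7  12  39] [263.6 193.1] [523.5 125.   72. ]
brass [284 193   8  12  27] [286.4 198.4] [512.2  67.9  72. ]
brass [220 196  14  14 134] [226.4 202.3] [497.5 215.8  72. ]
brass [271 199  13   8  34] [277.8 203.3] [499.3  88.6  72. ]
14.75 [485.10596416 -78.20274259 188.65491292] [[0.989, -0.148, 0.003], [-0.148, -0.989, 0.005], [0.002, -0.005, -1.0]]
to a, z222-> [ -28.1 -300.7  130.2]
```

Call:
drive_tool:
  steps:
    - [-1, -4.5, -48, 0, -4]
    - [-1, -9, -96, 10, -8.5]
    - [-1, -13.5, -144, 20, -8.5]
    - [-1, -18, -192, 30, -8.5]
    - [-1, -22.5, -240, 40, -8.5]

```text
time: 15.25
eef_pos: [500.1, 154.5, 147.7]
eef_rot: [[1.0, -0.02, 0.0], [-0.02, -1.0, -0.0], [0.0, 0.0, -1.0]]
wrist_force: [1.3, 0.1, 0.3]
width: 86.8
grasp_force: 0.0
```

```bash
python3 knobs.py
```

```text
[377.4 167.8] [ 595.8 -156.9   78. ] 99.2 47.2
[433.7 167.8] [ 600.5 -298.6   78. ] 99.8 -43.7
[377.4 223.6] [ 456.1 -159.6   78. ] 100.7 135.9
[434.4 223.9] [ 459.5 -301.    78. ] 99.1 -134.0
brass [318  92  11   8  36] [322.8  94.9] [781.1 -14.7  72. ]
brass [260 188   6  11  23] [262.7 193.3] [523.1 127.   72. ]
brass [369 189  14  14  90] [374.5 195.9] [ 525.6 -151.8   72. ]
15.3 [498.1702163  164.71386057 146.6072418 ] [[1.0, -0.009, -0.001], [-0.009, -1.0, 0.007], [-0.001, -0.007, -1.0]]
to a, z222-> [  3.5 -58.7  87. ]
```

Call:
drive_tool:
  steps:
    - [-1, 2, -30, 20, -0.5]
    - [-1, 3.5, -58.5, 50, -0.5]
    - [-1, 3.5, -58.5, 87, -0.5]
    - [-1, 3.5, -58.5, 115, -0.5]
    - [-1, 3.5, -58.5, 130, -0.5]

```text
time: 15.8
eef_pos: [503.0, 210.3, 15.2]
eef_rot: [[1.0, -0.01, -0.005], [-0.01, -1.0, -0.001], [-0.005, 0.001, -1.0]]
wrist_force: [-0.4, -0.3, 1.0]
width: 87.2
grasp_force: 0.0
```

Call:
drive_tool:
  steps:
    - [-1, 0, 0, 6, 0]
    - [-1, 0, 0, 10, 0]
    - [-1, 0, 0, 12.5, 0]
    - [0.5, 0, 0, 12.5, 0]
    - [0.5, 0, 0, 12.5, 0]

```text
time: 16.3
eef_pos: [505.8, 211.1, 6.5]
eef_rot: [[1.0, -0.011, 0.002], [-0.011, -1.0, 0.0], [0.002, -0.0, -1.0]]
wrist_force: [0.2, -0.2, 0.1]
width: 78.1
grasp_force: 0.0
```

Call:
drive_tool:
  steps:
    - [1, 0, 0, 0, 0]
    - [1, 0, 0, 0, 0]
    - [1, 0, 0, 0, 0]
    - [1, 0, 0, 0, 0]
    - [1, 0, 0, 0, 0]

```text
time: 16.8
eef_pos: [505.3, 211.4, 5.7]
eef_rot: [[1.0, -0.01, 0.0], [-0.01, -1.0, 0.0], [0.0, -0.0, -1.0]]
wrist_force: [-0.3, 1.1, 2.2]
width: 39.0
grasp_force: 0.6
```

Call:
drive_tool:
  steps:
    - [1, 0, 0, 0, 0]
    - [1, 0, 0, 0, 0]
    - [1, 0, 0, 0, 0]
    - [1, 0, 0, 0, 0]
    - [1, 0, 0, 0, 0]

```text
time: 17.3
eef_pos: [505.2, 211.2, 5.7]
eef_rot: [[1.0, -0.01, 0.0], [-0.01, -1.0, 0.0], [0.0, -0.0, -1.0]]
wrist_force: [-0.5, 2.1, 2.9]
width: 33.3
grasp_force: 45.0
```

Run:
```python
from h import *
S=r.read_camera('side')
for x in (485,502,505.2,519): print(x,proj(S,(x,213,22)))
w=S['color'][280:316,306:346].astype(int)
print((w[:,:,0]-w[:,:,2])[::3])
```

```text
485 (np.float64(333.3069211009175), np.float64(297.5421633312442))
502 (np.float64(324.38102841310575), np.float64(297.3873413541296))
505.2 (np.float64(322.7013557514682), np.float64(297.35820698612))
519 (np.float64(315.4595643816449), np.float64(297.2325961932345))
[[  0   0  -2  -4  -5   0   0   0  -5  -1  -3  -4  -4  -4  -2   0   5   0
   -3   3   4   5  -2   0  -4   2  -4  -2   2  -5  -3  -1  -1   0  -2  -1
    2   4   6   5]
 [ -5  -6  -3   1  -7  -1   6   0   1  -6   9  -3  -1   0  -2   7  -2  -7
    2  10   0  -4   2  -7   0  -5   5   1  -7  -1  -3  -3  -9  -6  -5  -6
   -4  -3  -2   0]
 [ -3  -5  -2  -3   1  -7   3   5  -3   0   2  -2   6  -5  -7   4   4   8
    0  -1  -5  -3   4  10   1  -4   1 -10   0  -6 -16  -2  -3  -3  -5  -7
   -6  -6  -3   1]
 [  0  -1   0  -1   0  -3  -8   1  -3  -1  -5   2  -1  -1  -7  -5  -4  -4
   -8  -4  -6  -1  -5  -4  -2  -3  -7  -5  -5   3  -5  -4  -1 -11  -6  -5
   -7  -7  -8   2]
 [ -3   0  -4  -5  -7  -5  -3  -4  -3  -2  -2  -3  -4  -6   3  -6   0  -3
   -1  -2  -3   3  -3  -4  -1  -6  -4  -8  -6  -6  -3  -3  -5  -6  -4  -6
   -5  -7  -4  
[... 473 characters left out ...]
 -10  -7  -7
   -7  -6  -6  -5]
 [ -3  -3  -6  -4  -4  -4  -6  -4  -3  -5  -6  -8  -6  -5  -8  -8  -6  -2
   -3  -1  -9  -6  -7 -10  -4  -5  -7  -4  -6  -6  -7  -6  -6  -4  -8  -8
   -6  -7  -5  -4]
 [ -3  -3  -2  -5  -5  -6   0  -7  -7  -4  -4  -5  -4  -9  -4  -4  -4  -6
   -2  -7  -8  -4  -5  -9  -6  -5  -2  -8  -8  -8  -6  -4  -4  -3   0  -1
    0  -6  -5  -3]
 [ -2  -4  -2  -6  -2  -2  -2  -1  -2  -4  -5  -4  -6  -6  -4  -7  -5  -6
   -9  -6  -6  -5  -8  -8  -7  -4  -4  -3  -1  -1  -2  -7  -3  -4  -2  -4
   -5  -7  -5  -5]
 [ -5  -4   0  -8  -5  -5  -2  -3  -3  -4   0  -4  -6  -6  -3  -5  -2  -7
   -6  -4  -5  -3  -5  -3  -6 -10  -6  -6  -4  -4  -3  -2  -3  -4  -6  -3
   -3  -4  -7  -3]]
```

Call:
drive_tool:
  steps:
    - [1, 0, 0, -10, 0]
    - [1, 0, 0, -45, 0]
    - [1, 0, 0, -90, 0]
    - [1, 0, 0, -130, 0]
    - [1, 0, 0, -145, 0]

```text
time: 17.85
eef_pos: [506.9, 211.3, 154.8]
eef_rot: [[1.0, -0.011, 0.006], [-0.011, -1.0, 0.001], [0.006, -0.001, -1.0]]
wrist_force: [0.9, 0.4, -1.5]
width: 32.8
grasp_force: 45.0
```

Call:
drive_tool:
  steps:
    - [1, -4, 40, 0, 0]
    - [1, -9, 85, 0, 0]
    - [1, -14, 131, 0, 0]
    - [1, -19, 177, 0, 0]
    - [1, -23.6, 221.5, 0, 0]

```text
time: 18.35
eef_pos: [477.5, -12.8, 149.7]
eef_rot: [[1.0, -0.011, -0.002], [-0.011, -1.0, -0.001], [-0.002, 0.001, -1.0]]
wrist_force: [1.1, -1.0, -0.7]
width: 32.9
grasp_force: 45.0
```

Call:
drive_tool:
  steps:
    - [1, -5, 47, 0, 0]
    - [1, -10, 94, 0, 0]
    - [1, -15, 140, 0, 0]
    - [1, -20, 185, 0, 0]
    - [1, -23.6, 221.5, 0, 0]

```text
time: 18.85
eef_pos: [451.0, -234.5, 149.5]
eef_rot: [[1.0, -0.013, -0.003], [-0.013, -1.0, -0.0], [-0.003, 0.0, -1.0]]
wrist_force: [1.1, -0.0, -2.1]
width: 32.7
grasp_force: 45.0
```

Call:
drive_tool:
  steps:
    - [1, 0, 0, 0, -0.6]
    - [1, 0, 0, 0, -0.6]
    - [1, 0, 0, 0, -0.6]
    - [1, 0, 0, 0, -0.6]
    - [1, 0, 0, 0, -0.6]

```text
time: 19.35
eef_pos: [453.6, -230.3, 150.5]
eef_rot: [[1.0, 0.002, -0.0], [0.002, -1.0, 0.0], [-0.0, -0.0, -1.0]]
wrist_force: [0.3, 0.6, -1.7]
width: 33.0
grasp_force: 45.0
```

```bash
cat > sv.py <<'E'
from h import *
S=r.read_camera('side');s=r.observe();p=s['eef_pos'];print(p,np.round(s['eef_rot'],3).tolist())
for x in (436,453,470): print(np.round(proj(S,(x,p[1],p[2]+12)),1))
w=S['color'][108:130,332:360].astype(int)
print((w[:,:,0]-w[:,:,2])[::2])
E
python3 sv.py
```

```text
[ 453.55724278 -230.53928252  150.56685961] [[1.0, 0.002, -0.0], [0.002, -1.0, -0.0], [-0.0, 0.0, -1.0]]
[351.9 116.6]
[345.2 116.5]
[338.5 116.4]
[[-19 -11  -1  -3  -3   0   9  -5  -2   0   2  -4   0   0   1   1  -8  -6
   -7   1  -7  -5  -2  -9  -3   8   1   3]
 [-12  -1  -1  -1 -11  -7   1  -3  -8  -5  -2   2   8  -6   1  -1  -9  -6
  -10   5   0   1  -3   4   0   4  -3  -2]
 [-19 -15 -13 -15 -15 -10 -22  -3   1  17   6   2   2   2   2  -6  -8  -1
    1  22  28  19   5 -10  -7 -10  -9 -14]
 [-24 -29 -25 -20 -23 -30 -22 -15  16  37  20   9  -1   9  -7   8  -3   1
   18  43  56  50  16 -17 -28 -24 -25 -22]
 [-28 -21 -24 -27 -23 -19 -30  -9  23  43  21   4  -7  11  -6  -2   3   4
   31  50  61  56   9 -23 -26 -23 -24 -25]
 [-19 -27 -23 -27 -20 -27 -21  -8  27  39  29   1 -11  -4  10  -4   5   3
   37  52  57  44   2 -24 -21 -27 -23 -25]
 [-25 -21 -20 -26 -25 -22 -17  -1  34  41  23   1  -4  11  -9   1   0  19
   40  60  61  38  -3 -26 -21 -30 -24 -21]
 [  1   2   2   2   0   0   3   8  24  31  16   7  -2  -2  -2   0  -9  15
   38  53  46  20  -2  -3  -4  -1  -2  -3]
 [  6   6   6   6   6   5   7   5   9  11   6   2   3   3   1   2  -1   7
   28  34  23  10   5   4   4   5   4   4]
 [  8   6   7   8   8   8   8   8   8   8   9   9  10  13  14  14  11   8
    9   9   7   8   7   8   8   7   8   7]
 [  7   7   8   7   6   8   7  10  12  11   9   8   7   8   8   8   7   8
    8   6   8   7   6   9   7   7   7   8]]
```

Call:
drive_tool:
  steps:
    - [1, 1.5, 0.4, 15, 0]
    - [1, 3.2, 0.8, 35, 0]
    - [1, 3.2, 0.8, 48, 0]
    - [1, 3.2, 0.8, 54, 0]
    - [1, 3.2, 0.8, 57, 0]
  newtons: 55

```text
time: 19.9
eef_pos: [456.3, -232.0, 93.0]
eef_rot: [[1.0, 0.0, -0.001], [0.0, -1.0, 0.0], [-0.001, -0.0, -1.0]]
wrist_force: [0.4, -0.2, -1.2]
width: 32.7
grasp_force: 55.0
```

Call:
drive_tool:
  steps:
    - [1, 0, 0, 1, 0]
    - [1, 0, 0, 2.5, 0]
    - [1, 0, 0, 4, 0]
    - [1, 0, 0, 5.5, 0]
    - [1, 0, 0, 7, 0]

```text
time: 20.4
eef_pos: [456.6, -232.4, 86.7]
eef_rot: [[1.0, 0.0, 0.0], [0.0, -1.0, -0.0], [0.0, 0.0, -1.0]]
wrist_force: [0.2, 0.3, -2.0]
width: 32.8
grasp_force: 55.0
```

Call:
drive_tool:
  steps:
    - [1, 0, 0, 0.7, 0]
    - [1, 0, 0, 1.4, 0]
    - [1, 0, 0, 2, 0]
    - [1, 0, 0, 2, 0]
    - [1, 0, 0, 2, 0]

```text
time: 20.9
eef_pos: [456.7, -232.3, 84.6]
eef_rot: [[1.0, 0.0, 0.0], [0.0, -1.0, -0.0], [0.0, 0.0, -1.0]]
wrist_force: [1.0, 0.1, -1.7]
width: 32.8
grasp_force: 55.0
```

Call:
drive_tool:
  steps:
    - [1, 0, -0.4, 0.5, 0]
    - [1, 0, -0.7, 2, 0]
    - [1, 0, -0.7, 4, 0]
    - [1, 0, -0.7, 5, 0]
    - [1, 0, -0.7, 6, 0]

```text
time: 21.4
eef_pos: [457.1, -231.9, 79.2]
eef_rot: [[1.0, 0.0, 0.001], [0.0, -1.0, -0.001], [0.001, 0.001, -1.0]]
wrist_force: [1.1, -0.7, 3.3]
width: 32.6
grasp_force: 55.0
```

Call:
drive_tool:
  steps:
    - [1, 0, 0, 1.5, 0]
    - [1, 0, 0, 3, 0]
    - [1, 0, 0, 4.5, 0]
    - [1, 0, 0, 6, 0]
    - [1, 0, 0, 7, 0]

```text
time: 21.9
eef_pos: [456.7, -231.7, 71.4]
eef_rot: [[1.0, 0.0, 0.0], [0.0, -1.0, -0.0], [0.0, 0.0, -1.0]]
wrist_force: [1.7, -0.5, 0.5]
width: 32.9
grasp_force: 55.0
```

Past the balls. Down to the shoulder (TCP about 41.7).

Call:
drive_tool:
  steps:
    - [1, 0, 0, 4, 0]
    - [1, 0, 0, 8, 0]
    - [1, 0, 0, 12, 0]
    - [1, 0, 0, 16, 0]
    - [1, 0, 0, 20, 0]

```text
time: 22.4
eef_pos: [456.7, -231.7, 51.3]
eef_rot: [[1.0, 0.0, 0.0], [0.0, -1.0, -0.0], [0.0, 0.0, -1.0]]
wrist_force: [2.2, -1.3, 2.1]
width: 32.9
grasp_force: 55.0
```

Call:
drive_tool:
  steps:
    - [1, 0, 0, 2, 0]
    - [1, 0, 0, 4, 0]
    - [1, 0, 0, 6, 0]
    - [1, 0, 0, 7.5, 0]
    - [1, 0, 0, 8.5, 0]

```text
time: 22.9
eef_pos: [456.7, -231.8, 42.8]
eef_rot: [[1.0, 0.0, 0.0], [0.0, -1.0, -0.0], [0.0, 0.0, -1.0]]
wrist_force: [3.8, -0.2, -1.3]
width: 33.2
grasp_force: 55.0
```

Call:
drive_tool:
  steps:
    - [1, 0, 0, 0.5, 0]
    - [1, 0, 0, 1, 0]
    - [1, 0, 0, 1.5, 0]
    - [1, 0, 0, 2, 0]
    - [1, 0, 0, 2, 0]

```text
time: 23.4
eef_pos: [456.7, -231.7, 41.6]
eef_rot: [[1.0, 0.0, 0.0], [0.0, -1.0, -0.0], [0.0, 0.0, -1.0]]
wrist_force: [2.0, -1.2, 4.1]
width: 32.9
grasp_force: 55.0
```

Call:
drive_tool:
  steps:
    - [1, 0, 0, 0.5, 0]
    - [1, 0, 0, 1, 0]
    - [1, 0, 0, 1.5, 0]
    - [1, 0, 0, 1.5, 0]
    - [1, 0, 0, 1.5, 0]

```text
time: 23.9
eef_pos: [456.7, -231.8, 41.4]
eef_rot: [[1.0, 0.0, -0.0], [0.0, -1.0, -0.001], [-0.0, 0.001, -1.0]]
wrist_force: [-2.5, 1.5, 15.9]
width: 33.1
grasp_force: 55.0
```

Call:
drive_tool:
  steps:
    - [-0.3, 0, 0, -1.5, 0]
    - [-0.3, 0, 0, -1.5, 0]
    - [-0.3, 0, 0, -1.5, 0]
    - [-0.3, 0, 0, -10, 0]
    - [-0.3, 0, 0, -40, 0]

```text
time: 24.4
eef_pos: [453.5, -230.2, 77.0]
eef_rot: [[1.0, 0.0, -0.007], [0.0, -1.0, 0.004], [-0.007, -0.004, -1.0]]
wrist_force: [-0.0, 0.9, 0.5]
width: 55.5
grasp_force: 0.0
```

Call:
drive_tool:
  steps:
    - [-0.3, 0, 0, -26, 0]
    - [-0.3, 1, 12, -26, -8]
    - [-0.3, 2, 27, -26, -16]
    - [-0.3, 3, 48, -26, -24]
    - [-0.3, 3.6, 69.6, -26, -32]

```text
time: 24.9
eef_pos: [460.0, -301.4, 105.9]
eef_rot: [[0.844, 0.536, -0.001], [0.536, -0.844, 0.0], [-0.0, -0.0, -1.0]]
wrist_force: [0.5, -0.4, -0.1]
width: 56.4
grasp_force: 0.0
```

Call:
drive_tool:
  steps:
    - [-0.3, 0, 0, 0, -8]
    - [-0.3, 0, 0, 0, -14.5]
    - [-0.3, 0, 0, 0, -14.5]
    - [-0.3, 0, 0, 10, -14.5]
    - [-0.3, 0, 0, 10, -14.5]

```text
time: 25.4
eef_pos: [459.1, -300.5, 94.0]
eef_rot: [[0.689, 0.724, -0.002], [0.724, -0.689, 0.001], [-0.001, -0.003, -1.0]]
wrist_force: [-0.2, -0.6, -0.3]
width: 56.4
grasp_force: 0.0
```

Run:
```python
from h import *
s=r.observe();p=s['eef_pos'];R=np.array(s['eef_rot']);print(p,R.round(3).tolist(),R.T@(np.array([460.5,-301.5,58.5])-p))
S=r.read_camera('side')
cv2.imwrite('pics/s3.png',cv2.resize(S['color'][100:200,260:380][:,:,::-1],None,fx=5,fy=5,interpolation=2))
```

```text
[ 459.05768571 -300.4660845    94.00673702] [[0.689, 0.724, -0.002], [0.724, -0.689, 0.001], [-0.001, -0.003, -1.0]] [ 0.2667374   1.85389913 35.50168355]
```

View pics/s3.png

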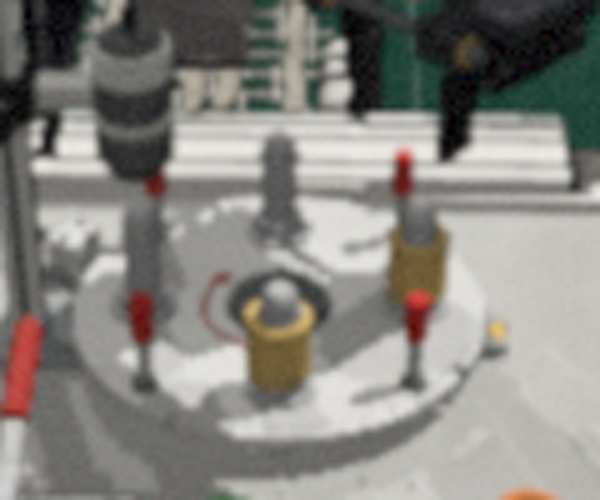

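Both sleeves sit low on their arbors with the arbor tips well clear: the first at (280,345) and the second at the loading spot (418,260). Knob 2 is at (403,170), below the open fingers. Now I'll grip it and turn.

Call:
drive_tool:
  steps:
    - [-0.3, 0, 0.5, 10, 0]
    - [-0.3, 0, 1, 22, 0]
    - [-0.3, 0, 1, 35.5, 0]
    - [0.3, 0, 1, 35.5, 0]
    - [0.6, 0, 1, 35.5, 0]
  newtons: 45

```text
time: 25.95
eef_pos: [460.4, -301.5, 59.2]
eef_rot: [[0.688, 0.725, -0.001], [0.725, -0.688, 0.001], [-0.0, -0.002, -1.0]]
wrist_force: [0.4, 0.1, -0.1]
width: 47.3
grasp_force: 0.0
```

Call:
drive_tool:
  steps:
    - [0.8, 0, 0, 0, 0]
    - [1, 0, 0, 0, 0]
    - [1, 0, 0, 0, 0]
    - [1, 0, 0, 0, 0]
    - [1, 0, 0, 0, 0]

```text
time: 26.45
eef_pos: [461.0, -302.0, 60.3]
eef_rot: [[0.688, 0.725, 0.0], [0.725, -0.688, -0.0], [-0.0, 0.0, -1.0]]
wrist_force: [-0.9, -0.4, 0.5]
width: 12.0
grasp_force: 45.0
```

Call:
drive_tool:
  steps:
    - [1, 0, 0, 0, 0]
    - [1, 0, 0, 0, 0]
    - [1, 0, 0, 0, 0]
    - [1, 0, 0, 0, 0]
    - [1, 0, 0, 0, 0]

```text
time: 26.95
eef_pos: [461.0, -302.0, 60.3]
eef_rot: [[0.688, 0.725, 0.0], [0.725, -0.688, -0.0], [-0.0, 0.0, -1.0]]
wrist_force: [-0.7, 0.8, 3.6]
width: 11.7
grasp_force: 45.0
```

Call:
drive_tool:
  steps:
    - [1, 0.55, -10.45, 0, 6]
    - [1, 2.2, -20.8, 0, 12]
    - [1, 4.9, -30.9, 0, 18]
    - [1, 8.65, -40.7, 0, 24]
    - [1, 13.4, -50, 0, 30]

```text
time: 27.45
eef_pos: [434.6, -258.7, 60.3]
eef_rot: [[0.96, 0.279, 0.003], [0.279, -0.96, -0.002], [0.002, 0.003, -1.0]]
wrist_force: [3.4, -1.4, 0.7]
width: 11.7
grasp_force: 45.0
```

Call:
drive_tool:
  steps:
    - [1, 0.55, -10.45, 0, 6]
    - [1, 2.2, -20.8, 0, 12]
    - [1, 4.9, -30.9, 0, 18]
    - [1, 8.65, -40.7, 0, 24]
    - [1, 13.4, -50, 0, 30]

```text
time: 27.95
eef_pos: [433.2, -207.3, 60.3]
eef_rot: [[0.971, -0.238, 0.002], [-0.238, -0.971, -0.003], [0.003, 0.002, -1.0]]
wrist_force: [2.7, -3.0, -1.0]
width: 11.8
grasp_force: 45.0
```

Call:
drive_tool:
  steps:
    - [1, 0.55, -10.45, 0, 6]
    - [1, 2.2, -20.8, 0, 12]
    - [1, 4.9, -30.9, 0, 18]
    - [1, 8.65, -40.7, 0, 24]
    - [1, 13.4, -50, 0, 30]

```text
time: 28.45
eef_pos: [457.8, -162.0, 60.3]
eef_rot: [[0.722, -0.692, 0.002], [-0.692, -0.722, -0.002], [0.003, 0.001, -1.0]]
wrist_force: [0.9, -3.0, 0.6]
width: 11.7
grasp_force: 45.0
```

Call:
drive_tool:
  steps:
    - [1, 0, 0, 0, 0]
    - [1, 0, 0, 0, 0]
    - [0.2, 0, 0, 0, 0]
    - [0.2, 0, 0, 0, 0]
    - [0.2, 0, 0, 0, 0]

```text
time: 28.95
eef_pos: [456.4, -159.7, 59.5]
eef_rot: [[0.726, -0.688, -0.002], [-0.688, -0.726, 0.001], [-0.002, 0.0, -1.0]]
wrist_force: [0.1, -0.1, 0.0]
width: 27.8
grasp_force: 0.0
```

Call:
drive_tool:
  steps:
    - [0.2, 0, 0, 0, 0]
    - [0.2, 0, 0, -10, 0]
    - [0.2, 0, 0, -40, 0]
    - [0.2, 0, 0, -85, 0]
    - [0.2, 0, 0, -120, 0]

```text
time: 29.45
eef_pos: [457.5, -160.3, 182.9]
eef_rot: [[0.726, -0.688, 0.002], [-0.688, -0.726, -0.0], [0.001, -0.001, -1.0]]
wrist_force: [1.0, -1.0, 0.5]
width: 34.9
grasp_force: 0.0
```

Call:
drive_tool:
  steps:
    - [0, -15, -45, 0, 0]
    - [0, -25, -90, 0, 0]
    - [0, -25, -135, 0, 0]
    - [0, -25, -180, 0, 0]
    - [0, -25, -180, 0, 0]

```text
time: 29.95
eef_pos: [565.6, -5.6, 180.7]
eef_rot: [[0.732, -0.682, 0.002], [-0.682, -0.732, 0.005], [-0.002, -0.005, -1.0]]
wrist_force: [-0.4, 0.5, 0.1]
width: 43.1
grasp_force: 0.0
```

```bash
python3 knobs.py
python3 - <<'E'
from h import *
S=r.read_camera('side')
cv2.imwrite('pics/s4.png',cv2.resize(S['color'][90:210,250:390][:,:,::-1],None,fx=5,fy=5,interpolation=2))
E
```

```text
[377.4 167.8] [ 595.8 -156.9   78. ] 99.2 47.2
[433.7 167.8] [ 600.5 -298.6   78. ] 99.8 -43.7
[377.4 223.5] [ 456.3 -159.4   78. ] 100.7 135.7
[434.4 223.9] [ 459.5 -301.    78. ] 99.1 -134.0
brass [318  92  10   7  35] [322.7  94.9] [781.  -14.5  72. ]
brass [398 163  12  12  73] [402.3 169.7] [ 594.3 -220.6   72. ]
brass [265 177  18   9  54] [273.7 180.8] [555.3 101.1  72. ]
brass [261 185  10  20  54] [264.9 195.1] [518.7 121.6  72. ]
brass [279 185  12  22  81] [286. 197.] [515.5  68.8  72. ]
brass [368 189  15  14  95] [374.1 196. ] [ 525.2 -150.8   72. ]
30.0 [563.86706606  -9.05897066 180.33214681] [[0.729, -0.684, 0.0], [-0.684, -0.729, 0.002], [-0.001, -0.002, -1.0]]
to a, z222-> [-204.3 -127.6  120.8]
```

View pics/s4.png

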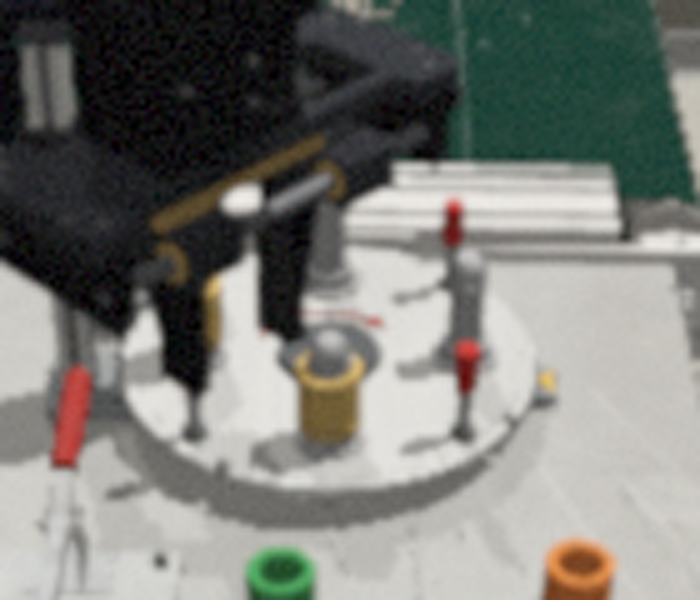

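The table is in its detent, with the knobs within 0.3° of their first-detent positions. The first sleeve is under the lamp, the second is home on the side arbor, and the arm is clear. Handing in.

```bash
python3 -c "
from h import *
print(r.observe()['wrist_force']);print(r.job_done())"
```

```text
[ 0.90047915 -1.57299444 -0.54569375]
the job is handed in; nothing more can be done
None
```

I pushed both brass sleeves home and turned the table two detents clockwise, so the first sleeve is under the lamp; I handed the job in at about 30 s with the arm clear, and no verdict came back.

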